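# Load the divided bathroom shelf box behind its splash flap

## Task

Swing the clear flap of the divided shelf box up until it stands straight upright as a splash guard and leave it standing there. Put the glass jar, the swab tub and the green bottle that is lying on its side into the free cells, one per cell, each standing upright with its lid or cap on top, set down gently and not dropped. Leave the pill box in its cell and everything else where it is.

Things in the scene. Friction and masses are not known exactly. Their poses are not given: they have to be found in the camera images.
- caddy: Fixed clear acrylic shelf box, turquoise edges, 92 mm deep (its x; front faces -x, the robot), 324 mm wide (its y), 52 mm high. Origin: centre of its underside. Four open-topped cells in a row along y, each 84 (x) by 76 mm (y) inside, walls 4 mm, inner floor 5 mm above the underside. A clear flap, hinged along the top of the rear (+x) wall, covers the cells at the start.
- cell0 (a point): Centre of the inner floor of cell 0 (cells 0 to 3 run from the box's -y end to its +y end, 80 mm apart). Free cells have a thin pink mat on the floor (look only); one of the four, which one varies, holds the pill box.
- cell1 (a point): Centre of the inner floor of cell 1 (cells 0 to 3 run from the box's -y end to its +y end, 80 mm apart). Free cells have a thin pink mat on the floor (look only); one of the four, which one varies, holds the pill box.
- cell2 (a point): Centre of the inner floor of cell 2 (cells 0 to 3 run from the box's -y end to its +y end, 80 mm apart). Free cells have a thin pink mat on the floor (look only); one of the four, which one varies, holds the pill box.
- cell3 (a point): Centre of the inner floor of cell 3 (cells 0 to 3 run from the box's -y end to its +y end, 80 mm apart). Free cells have a thin pink mat on the floor (look only); one of the four, which one varies, holds the pill box.
- flap (a joint): Angle of the flap in rad: 0 = lying flat over the cells (horizontal), 1.57 = standing straight up, 2.1 = stop, leaning back away from the robot. Starts at 0 to 0.35. The hinge is stiff (0.28 N m): it stays where left; 2 to 4 N at the tab move it. Flap 90 mm from hinge to front edge, 322 mm wide, 4 mm thick.
- flap_hinge (a point): Point on the hinge axis at the middle of the box's width, 55 mm above the underside of the box and 44 mm behind its centre; the axis runs along the box's y.
- flap_tab (a point): Grip point on the flap's pull tab: a pink round bar, diameter 14 mm, that continues the flap beyond the middle of its front edge, in its plane, ending 135 mm from the hinge axis. This point is 118 mm from that axis. It can be pinched from above across the box's y and turns between the fingers as the flap rises.
- jar: Glass cosmetic jar with a steel lid, upright cylinder 54 mm in diameter, 90 mm high, sides straight to the top, about 0.2 kg. Origin: centre of its underside, z up its axis.
- tub: Lidded cotton swab tub, clear with a pink lid, upright cylinder 60 mm in diameter, 90 mm high, sides straight to the top, about 0.1 kg. Origin: centre of its underside, z up its axis.
- bottle: Green plastic lotion bottle with a white cap, 150 mm long overall, lying on its side at the start; body 46 mm in diameter and 115 mm long, cap 30 mm in diameter and 35 mm long, about 0.2 kg. Origin: on its axis at mid length (75 mm from the base); its x axis points from base to cap. It lies with the cap roughly to the robot's left.
- pillbox: Round blue pill box with a white top, 62 mm in diameter, 32 mm high, lying flat in one of the cells. Origin: centre of its underside. To be left there.
- mug: Pink ceramic toothbrush mug, 80 mm across, 95 mm high. Origin: centre of its underside. Bystander.
- curler: Steel eyelash curler lying flat, about 110 mm long. Origin: underside, mid length. Bystander.
- deodorant: Blue spray can, 52 mm in diameter, 130 mm high, upright. Origin: centre of its underside. Bystander.
- soapdish: White soap dish with a bar of soap, 110 by 80 mm, 28 mm high. Origin: centre of its underside. Bystander.
- creamtin: Flat round aluminium cream tin, 72 mm across, 22 mm high. Origin: centre of its underside. Bystander.

How it is judged:
By the outcome, as a careful person would: the job done as asked, in the order asked, and still so for the second after the job is handed in, with the robot touching nothing.
It also fails if it takes over 72 s, if anything falls off the work surface, if the arm or the gripper's body presses on something with over 40 N, if the wrist force passes 120 N, or if a joint passes its speed limit or range.

## Robot

A 6-joint arm with a two-finger parallel gripper is mounted at the origin on the work surface. World frame = base frame: x ahead of the robot, y to its left, z up, the work surface at z = 0. Lengths are in m, angles in rad, forces in N, time in s.
With the tool pointing down it reaches from about 0.3 to 0.825 m from the base axis. Payload 5.4 kg.
Tool frame: the origin (TCP) lies between the finger pads; the fingertips stand 25 mm ahead of it and the grasp point (between the pads) lies 6 mm ahead of it; z points along the fingers, y is the line along which they close (so a half turn about z gives the same grasp; the last joint's range is limited). The gripper opens to 92 mm and grips with 3 to 60 N. Pads are 20 mm wide; open, the fingers measure 128 mm over their backs; the gripper's body (75 mm by 189 mm) begins 69 mm behind the grasp point.
Start: joints at [-1.444, 0.158, 1.597, -0, 1.386, -0.21], TCP at [0.19, -0.543, 0.24] pointing down, gripper open.
Joint ranges: [-2.91, 2.91], [-0.94, 2.29], [0.18, 2.7], [-1.29, 4.43], [0.17, 2.64], [-3, 3]. Speed limits (rad/s): [2.57, 2.57, 3.14, 3.14, 3.14, 3.14].

## Interface

Orientations are given as a unit quaternion [x, y, z, w].
In Python, from bench import * gives the robot as it stands.
- The arm moves only by the tool carry_out, never from a script. Its argument "plan" is a list of rows, each an object with "dp": the shift along the tool's x, y, z in m, a list of three; "dr": the turn, a rotation vector about the tool's x, y, z in degrees, a list of three. A call has 1 to 8 rows; each row shifts and turns the commanded pose from where the row before left it, along the tool's axes as they then stand; what a row does not reach is not made up. A row lasts 1/8 s, in which the tool goes at most 62.5 mm and 10.7 degrees, less where a joint would pass 70% of its speed; a pose out of reach is approached as far as the arm can. A call with a gripper value outside its range is refused whole. "fingers" is the finger opening in m, from 0 to 0.0919, set as the call begins (left out, the last holds). The fingers move at their own pace and stop on an object; "squeeze" is the grip in N (left out, the last holds). Time passes only in rows, so rows that do not move let the fingers close. It gives the time, the measured TCP pose, the force, the opening and the grip force at its end, in the units of the state.
- get_obs(): the state, without advancing time (a new reading comes with each control period).
- grab_frame(name): name is "scene" or "side" or "wrist"; returns (picture, depth): 384x512x3 uint8, blue, green, red; 384x512 float32, m along the optical axis (not along the pixel's ray), 0 where there is no reading.
- camera_params(name): a dict with "intrinsics" (3x3 intrinsics, pixels), "view" (4x4, takes a point from world to camera coordinates). Camera axes: x right, y down, z forward; pixel columns grow to the right and rows downward; lengths in m; the calibration is good to about 2 mm. A picture is of the moment at which its call begins: read the wrist's pose just before it. camera_params takes no time and is no camera call; for the wrist camera it gives the pose at the moment of the call.
- hand_in(): hands the job in; it is judged then, once.
The state is a dict: "time": time; "q": joint angles; "qd": joint speeds; "tau": joint torques, N m; "eef_pos": TCP position; "eef_rot": TCP orientation; "wrist_force": force on the tool from outside, world axes, zero at the start; "ft_torque": the same for the moment, N m; "opening": finger opening in m; "finger_force": force on a finger pad.
Only numpy, scipy, OpenCV 4.12 (cv2) and the standard library are available. Lean on these libraries where they do the work, as an engineer would, in place of code of your own. Each camera call takes 0.05 s, during which the arm holds its last target. There are 200 camera calls.

## Working session

There is one attempt and no reset: what is moved stays moved. The work goes in short steps, Python scripts to look and compute and a tool call to move; the robot and the scene stay as the last step left them, time stands still between calls to the robot, and variables do not carry over. Pictures are saved under pics/ and viewed, at most 10 in all, crops included, and the job is handed in when it is done.

Besides the shell and the picture viewer there is one more tool, called after "Request:" as name(argument=value, ...) on one line, values as JSON. carry_out: Moves the arm, as the interface text tells. Its arguments: {"type":"object","properties":{"plan":{"type":"array","items":{"type":"object","properties":{"dp":{"type":"array","items":{"type":"number"}},"dr":{"type":"array","items":{"type":"number"}}}}},"fingers":{"type":"number"},"squeeze":{"type":"number"}},"required":["plan"]}

```bash
ls; mkdir -p pics; python3 - <<'E'
from bench import *
import cv2,numpy as np
o=get_obs();print(o)
for n in ("scene","side"):
    p,d=grab_frame(n);cv2.imwrite(f"pics/{n}0.png",p);np.savez(f"pics/{n}0.npz",p=p,d=d,**camera_params(n))
    print(n,camera_params(n))
E
```

```text
pics
{'time': 0.0, 'q': array([-1.44411583e+00,  1.59052181e-01,  1.59822097e+00,  3.20017081e-05,
        1.38621562e+00, -2.10089119e-01]), 'qd': array([-0.00117054,  0.00086863, -0.00152312,  0.00017511, -0.00042089,
       -0.00196427]), 'tau': array([-8.26192245e-04, -3.85574841e+01, -3.22104120e+01,  6.99946401e-02,
        3.79018171e-02, -1.52867619e-04]), 'eef_pos': array([ 0.18992276, -0.54211225,  0.23862277]), 'eef_rot': array([ 9.85856795e-01,  1.67587234e-01,  5.52393101e-05, -9.46579825e-04]), 'wrist_force': array([ 0.15916138, -0.05982443, -0.58444462]), 'ft_torque': array([-0.00216926, -0.02036677, -0.03031758]), 'finger_force': 0.0, 'opening': 0.09169874153142321}
scene {'intrinsics': array([[348.68333913,   0.        , 251.79609983],
       [  0.        , 348.68333913, 192.94296171],
       [  0.        ,   0.        ,   1.        ]]), 'view': array([[ 0.5970866 ,  0.80198939, -0.01733816, -0.31203044],
       [ 0.51215155, -0.3977576 , -0.7612422 , -0.19948812],
       [-0.61740455,  0.44564775, -0.64823584,  1.44173539],
       [ 0.        ,  0.        ,  0.        ,  1.        ]])}
side {'intrinsics': array([[351.79134697,   0.        , 254.94242104],
       [  0.        , 351.79134697, 193.29098531],
       [  0.        ,   0.        ,   1.        ]]), 'view': array([[-0.99310557, -0.11556159, -0.01966835,  0.52346141],
       [-0.0669831 ,  0.69712462, -0.71381407,  0.06779971],
       [ 0.09620078, -0.70757528, -0.70005902,  1.21715781],
       [ 0.        ,  0.        ,  0.        ,  1.        ]])}
```

```bash
cd pics; python3 - <<'E'
import cv2
for n in ("scene","side"):
    cv2.imwrite(n+"0b.png",cv2.resize(cv2.imread(n+"0.png"),(800,600),interpolation=cv2.INTER_CUBIC))
E
```

```text
(no output)
```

View pics/scene0b.png

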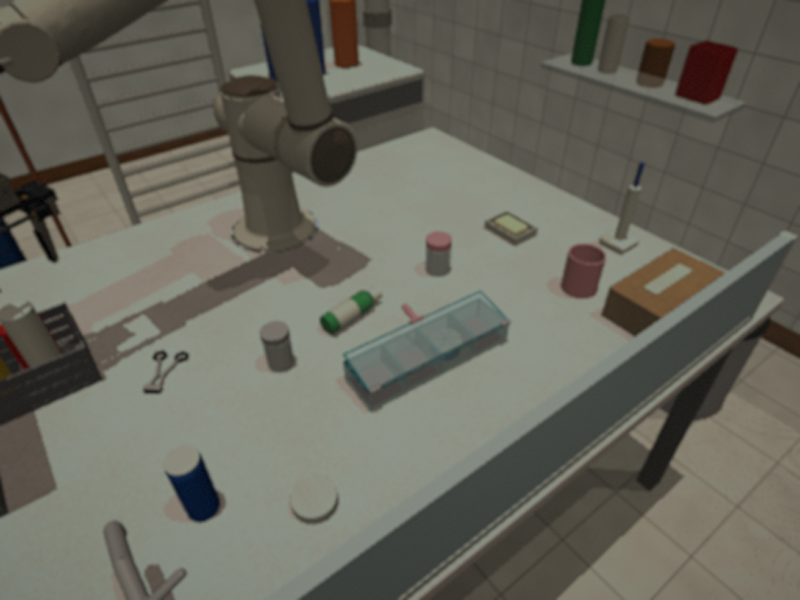

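View pics/side0b.png

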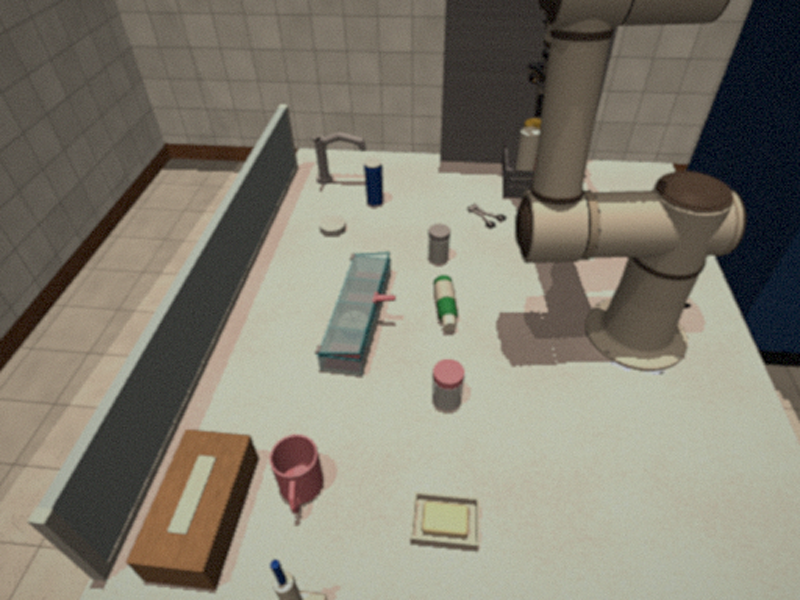

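The scene view shows the jar at (277,346), the tub at (438,253), the bottle at (348,311) with its cap to the right, the box spanning (345–508, 290–405) and the tab at (412,314). The side view agrees, with the pill box at about (352,322). Next I'll enlarge both for measuring.

```bash
cd pics; python3 - <<'E'
import cv2
for n,(x,y,w,h) in dict(scene=(160,135,180,130),side=(195,135,130,135)).items():
    cv2.imwrite(n+"0c.png",cv2.convertScaleAbs(cv2.resize(cv2.imread(n+"0.png")[y:y+h,x:x+w],None,fx=4.4,fy=4.4,interpolation=cv2.INTER_CUBIC),alpha=1.5))
E
```

```text
(no output)
```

View pics/scene0c.png

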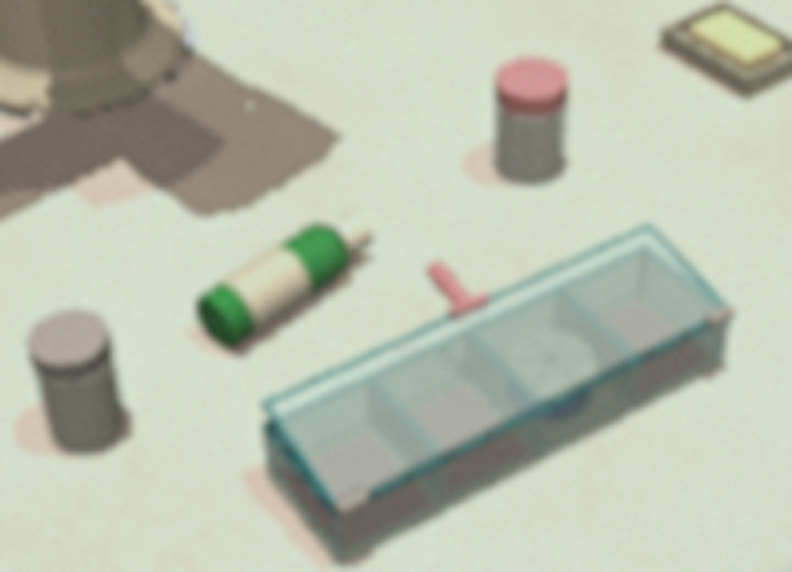

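View pics/side0c.png

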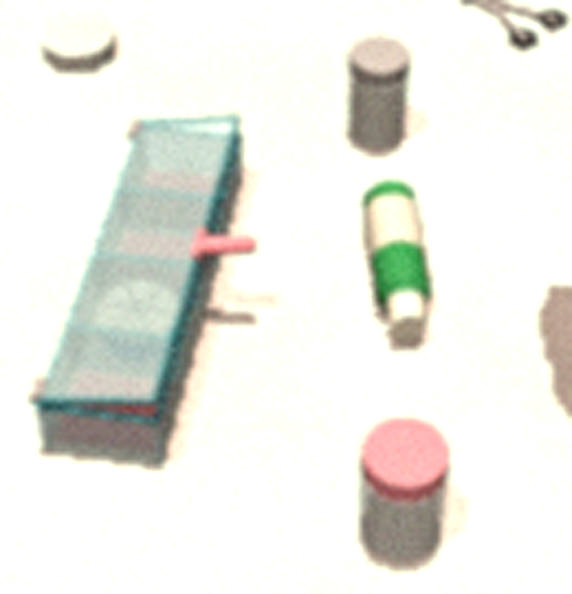

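```bash
cat > h.py <<'E'
import numpy as np
D={n:np.load(f"pics/{n}0.npz") for n in("scene","side")}
O=dict(scene=(160,135),side=(195,135))
def ray(n,c,K=None,V=None,crop=True):
    if K is None: K,V=D[n]["intrinsics"],D[n]["view"]
    c=np.array(c,float)
    if crop: c=(c+.5)/4.4-.5+O[n]
    R,t=V[:3,:3],V[:3,3]
    return -R.T@t, R.T@np.linalg.inv(K)@[*c,1]
def plane(o,d,z): return o+d*(z-o[2])/d[2]
def tri(*r):
    A=b=0
    for o,d in r:
        d=d/np.linalg.norm(d);P=np.eye(3)-np.outer(d,d);A=A+P;b=b+P@o
    return np.linalg.solve(A,b)
E
python3 - <<'E'
from h import *
np.set_printoptions(precision=4,suppress=True)
for k,n,c,z in [("jar","scene",(70,338),.09),("jar","side",(380,58),.09),("tub","scene",(532,82),.09),("tub","side",(405,458),.09),
 ("boxRearBot-y","scene",(345,562),0),("boxRearBot+y","scene",(724,367),0),("hinge-y","scene",(345,502),.055),("hinge+y","scene",(730,313),.055),
 ("hinge-y","side",(135,126),.055),("hinge+y","side",(40,393),.055),("boxbotfront+y","side",(163,463),0),
 ("capend","scene",(368,234),.023),("capend","side",(405,335),.023),("base","scene",(222,318),.023),("base","side",(388,192),.023)]:
    print(k,n,plane(*ray(n,c),z))
for k,a,b in [("tabend",(433,266),(254,244)),("frontcorner-y",(266,405),(238,120)),("frontcorner+y",(650,227),(157,407)),("tabroot",(467,303),(200,243))]:
    print(k,tri(ray("scene",a),ray("side",b)))
for n in D:
    d=D[n]["d"];print(n,(d>0).mean())
    def pt(c):
        o,r=ray(n,c);u,v=np.round((np.array(c)+.5)/4.4-.5+O[n]).astype(int)
        w=np.median(d[v-1:v+2,u-1:u+2]);return o+r*w
    for c in dict(scene=[(70,340),(532,85),(275,285),(440,275),(455,290),(222,318)],side=[(380,58),(405,458),(398,240),(240,244),(225,244)])[n]: print(c,pt(c))
E
```

```text
jar scene [ 0.4551 -0.2216  0.09  ]
jar side [ 0.4496 -0.2118  0.09  ]
tub scene [0.4138 0.2084 0.09  ]
tub side [0.4053 0.2253 0.09  ]
boxRearBot-y scene [ 0.6542 -0.1459 -0.    ]
boxRearBot+y scene [0.6762 0.1703 0.    ]
hinge-y scene [ 0.6537 -0.1426  0.055 ]
hinge+y scene [0.6768 0.1665 0.055 ]
hinge-y side [ 0.6565 -0.1423  0.055 ]
hinge+y side [0.6721 0.1644 0.055 ]
boxbotfront+y side [0.5831 0.1767 0.    ]
capend scene [0.4207 0.0401 0.023 ]
capend side [0.4113 0.0515 0.023 ]
base scene [ 0.4335 -0.0995  0.023 ]
base side [ 0.4343 -0.1131  0.023 ]
tabend [0.5324 0.0182 0.0781]
frontcorner-y [ 0.566  -0.1426  0.0682]
frontcorner+y [0.5831 0.1782 0.0657]
tabroot [0.5745 0.0161 0.074 ]
scene 0.9960581461588541
(70, 340) [ 0.458  -0.2229  0.0911]
(532, 85) [0.4174 0.2053 0.0903]
(275, 285) [ 0.4402 -0.0568  0.0366]
(440, 275) [0.5458 0.014  0.0812]
(455, 290) [0.5635 0.0133 0.0802]
(222, 318) [ 0.4436 -0.1046  0.0333]
side 0.9956003824869791
(380, 58) [ 0.4495 -0.2098  0.0916]
(405, 458) [0.4053 0.2259 0.0909]
(398, 240) [ 0.4222 -0.0305  0.0461]
(240, 244) [0.5424 0.0243 0.0831]
(225, 244) [0.5541 0.0242 0.082 ]
```

```bash
cat >> h.py <<'E'
def cloud(n,D=D):
    K,V,d=D[n]["intrinsics"],D[n]["view"],D[n]["d"]
    v,u=np.mgrid[:d.shape[0],:d.shape[1]]
    P=np.stack([(u-K[0,2])/K[0,0]*d,(v-K[1,2])/K[1,1]*d,d],-1).reshape(-1,3)[d.ravel()>0]
    return (P-V[:3,3])@V[:3,:3]
E
python3 - <<'E'
from h import *
np.set_printoptions(precision=4,suppress=True)
for n in D:
    P=cloud(n)
    def sel(x,y,r,a,b): return P[(np.hypot(P[:,0]-x,P[:,1]-y)<r)&(P[:,2]>a)&(P[:,2]<b)]
    for k,x,y in(("jar",.453,-.217),("tub",.41,.217)):
        for it in range(3):
            s=sel(x,y,.05,.085,.1);
            if it==0:x,y=np.median(s,0)[:2]
        lo,hi=np.percentile(s,[3,97],axis=0)
        print(n,k,len(s),s.mean(0),(lo+hi)/2,hi-lo)
    f=sel(.425,-.03,.12,-.01,.012);print("table z",np.median(f[:,2]))
    s=sel(.425,-.03,.12,.02,.07);C=s.mean(0);w,V=np.linalg.eigh(np.cov(s.T));ax=V[:,2]*np.sign(V[1,2]);t=(s-C)@ax
    print(n,"bottle",len(s),C,ax,C+ax*np.percentile(t,1),C+ax*np.percentile(t,99),np.percentile(s[:,2],95))
    s=P[(P[:,0]>.5)&(P[:,0]<.585)&(abs(P[:,1]-.018)<.03)&(P[:,2]>.05)&(P[:,2]<.12)]
    s=s[s[:,0]<.568];print("tab",len(s),s.mean(0),s.min(0),s.max(0))
E
```

```text
scene jar 199 [ 0.4517 -0.2222  0.0889] [ 0.4508 -0.2218  0.0886] [0.0473 0.0469 0.006 ]
scene tub 132 [0.4066 0.2132 0.0887] [0.4063 0.2142 0.0886] [0.0511 0.0504 0.0061]
table z -0.0009533775626092667
scene bottle 494 [ 0.4314 -0.046   0.0366] [-0.1571  0.9876 -0.0083] [ 0.4411 -0.1069  0.0372] [0.4181 0.0377 0.0359] 0.04588037449665716
tab 46 [0.5501 0.0143 0.08  ] [0.5305 0.0091 0.0705] [0.5679 0.0222 0.0869]
side jar 103 [ 0.452  -0.2135  0.0899] [ 0.4526 -0.2153  0.0898] [0.0457 0.0486 0.0063]
side tub 265 [0.4064 0.2216 0.09  ] [0.4063 0.2208 0.0899] [0.0505 0.0531 0.0057]
table z 0.00020288730939475242
side bottle 399 [ 0.4238 -0.0227  0.0389] [-0.181   0.9815 -0.063 ] [ 0.438  -0.0994  0.0439] [0.4112 0.0459 0.0345] 0.04696776587613739
tab 42 [0.5507 0.0246 0.0806] [0.5327 0.0178 0.072 ] [0.5677 0.0318 0.0866]
```

```bash
cat >> h.py <<'E'
from scipy.spatial.transform import Rotation as Rn
YAW=-0.063
def Rdown(yaw=YAW): return Rn.from_matrix(np.c_[[np.cos(yaw),np.sin(yaw),0],[np.sin(yaw),-np.cos(yaw),0],[0,0,-1]])
def steps(p,R,n,p0=None,R0=None):
    "print n equal rows from the measured pose to (p,R): shift in tool axes mm-rounded, turn deg"
    from bench import get_obs
    o=get_obs();R0=R0 or Rn.from_quat(o["eef_rot"]);p0=o["eef_pos"] if p0 is None else np.array(p0)
    dr=(R0.inv()*R).as_rotvec();d=(np.array(p)-p0)/n
    for i in range(n):
        Ri=R0*Rn.from_rotvec(dr*i/n);print("dp",np.round(Ri.inv().apply(d),4).tolist(),"dr",np.round(np.degrees(dr)/n,2).tolist())
E
python3 - <<'E'
from h import *
from bench import *
print(camera_params("wrist")["view"], Rn.from_quat(get_obs()["eef_rot"]).inv().apply(0))if 0 else None
V=camera_params("wrist")["view"];c=-V[:3,:3].T@V[:3,3];o=get_obs();R=Rn.from_quat(o["eef_rot"])
print("cam in tool",R.inv().apply(c-o["eef_pos"]),"axis",R.inv().apply(V[2,:3]),camera_params("wrist")["intrinsics"][0,0])
steps((.47,0.0,.40),Rdown(),12)
E
```

```text
cam in tool [ 0.08116679 -0.00023506 -0.14571492] axis [-2.91985142e-01 -1.46927025e-04  9.56422843e-01] 279.77880114140874
dp [0.037, -0.0349, -0.0134] dr [-0.01, -0.0, 1.91]
dp [0.0358, -0.0362, -0.0134] dr [-0.01, -0.0, 1.91]
dp [0.0346, -0.0373, -0.0134] dr [-0.01, -0.0, 1.91]
dp [0.0333, -0.0385, -0.0134] dr [-0.01, -0.0, 1.91]
dp [0.032, -0.0395, -0.0134] dr [-0.01, -0.0, 1.91]
dp [0.0307, -0.0406, -0.0134] dr [-0.01, -0.0, 1.91]
dp [0.0293, -0.0416, -0.0134] dr [-0.01, -0.0, 1.91]
dp [0.0279, -0.0425, -0.0134] dr [-0.01, -0.0, 1.91]
dp [0.0265, -0.0434, -0.0134] dr [-0.01, -0.0, 1.91]
dp [0.025, -0.0443, -0.0134] dr [-0.01, -0.0, 1.91]
dp [0.0235, -0.0451, -0.0134] dr [-0.01, -0.0, 1.91]
dp [0.022, -0.0459, -0.0134] dr [-0.01, -0.0, 1.91]
```

Request:
carry_out(plan=[{"dp": [0.037,-0.035,-0.0134],"dr": [0,0,1.91]},{"dp": [0.036,-0.036,-0.0134],"dr": [0,0,1.91]},{"dp": [0.0346,-0.0373,-0.0134],"dr": [0,0,1.91]},{"dp": [0.0333,-0.0385,-0.0134],"dr": [0,0,1.91]},{"dp": [0.032,-0.0395,-0.0134],"dr": [0,0,1.91]},{"dp": [0.0307,-0.0406,-0.0134],"dr": [0,0,1.91]},{"dp": [0.0293,-0.0416,-0.0134],"dr": [0,0,1.91]},{"dp": [0.0279,-0.0425,-0.0134],"dr": [0,0,1.91]}])

```text
time: 1.1
eef_pos: [0.3775, -0.1795, 0.3469]
eef_rot: [0.999, 0.034, -0.0, -0.0]
wrist_force: [0.7, -0.7, 0.2]
opening: 0.0919
finger_force: 0.0
```

Request:
carry_out(plan=[{"dp": [0.0265,-0.0434,-0.0134],"dr": [0,0,1.91]},{"dp": [0.025,-0.0443,-0.0134],"dr": [0,0,1.91]},{"dp": [0.0235,-0.0451,-0.0134],"dr": [0,0,1.91]},{"dp": [0.022,-0.046,-0.0134],"dr": [0,0,1.91]},{"dp": [0,0,0],"dr": [0,0,0]},{"dp": [0,0,0],"dr": [0,0,0]}])

```text
time: 1.85
eef_pos: [0.4703, -0.0005, 0.3998]
eef_rot: [1.0, -0.031, -0.001, 0.0]
wrist_force: [0.1, -1.0, 0.7]
opening: 0.092
finger_force: 0.0
```

```bash
python3 - <<'E'
from h import *
from bench import *
import cv2
np.set_printoptions(precision=4,suppress=True)
o=get_obs();c=camera_params("wrist");p,d=grab_frame("wrist");print(o["time"],o["eef_pos"],o["eef_rot"])
np.savez("pics/wrist1.npz",p=p,d=d,**c)
cv2.imwrite("pics/wrist1.png",cv2.convertScaleAbs(cv2.resize(p,(800,600),interpolation=cv2.INTER_CUBIC),alpha=1.4))
P=cloud("w",{"w":dict(d=d,**c)})
def sel(x,y,r,a,b): return P[(np.hypot(P[:,0]-x,P[:,1]-y)<r)&(P[:,2]>a)&(P[:,2]<b)]
for k,x,y in(("jar",.453,-.217),("tub",.41,.217)):
    s=sel(x,y,.05,.08,.1);lo,hi=np.percentile(s,[3,97],axis=0);print(k,len(s),s.mean(0),(lo+hi)/2,hi-lo)
print("table",np.median(sel(.45,.1,.03,-.02,.02)[:,2]))
s=sel(.425,-.03,.12,.02,.07);C=s.mean(0);w,V=np.linalg.eigh(np.cov(s.T));ax=V[:,2]*np.sign(V[1,2]);t=(s-C)@ax
print("bottle",len(s),C,ax,C+ax*np.percentile(t,1),C+ax*np.percentile(t,99),np.percentile(s[:,2],95))
s=P[(P[:,0]>.5)&(P[:,0]<.566)&(abs(P[:,1]-.018)<.03)&(P[:,2]>.05)&(P[:,2]<.12)];print("tab",len(s),s.mean(0),s.min(0),s.max(0))
E
```

```text
1.85 [ 0.4703 -0.0005  0.3998] [ 0.9995 -0.0314 -0.0007  0.0001]
jar 883 [ 0.4495 -0.2167  0.0897] [ 0.4492 -0.2173  0.0872] [0.0467 0.0483 0.0091]
tub 950 [0.4049 0.216  0.09  ] [0.4046 0.2165 0.0878] [0.0522 0.0534 0.0085]
table 0.0004807974010847219
bottle 1778 [ 0.4242 -0.0354  0.0403] [-0.1758  0.9837 -0.0384] [ 0.436  -0.1015  0.0429] [0.4105 0.0415 0.0373] 0.046893860125506635
tab 214 [0.5477 0.019  0.0825] [0.5282 0.0117 0.0756] [0.5654 0.0268 0.0871]
```

View pics/wrist1.png

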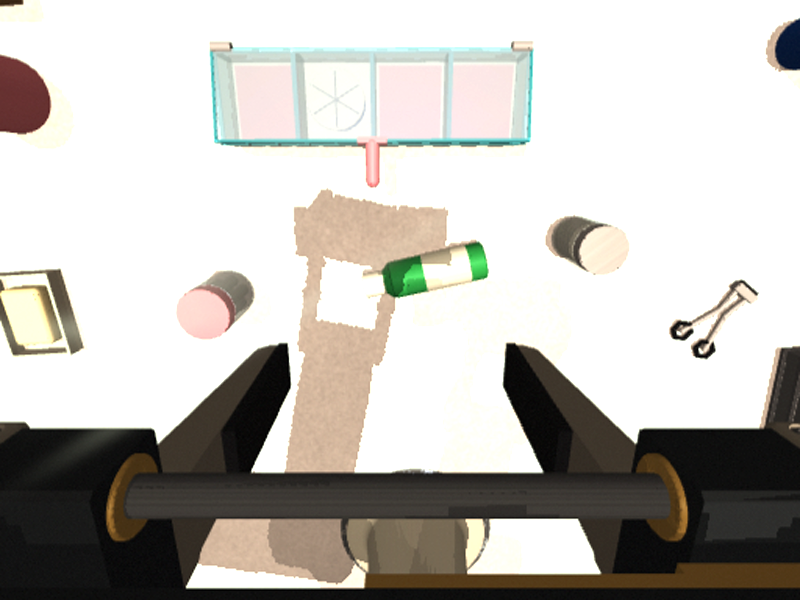

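The wrist view shows the jar lid at (604,249), the tub lid at (206,311), the bottle at (436,270) with its cap to the left, and the tab at (373,165). The box spans columns 212–532, the hinge pins are at (221,46) and (523,46), and the pill box is in cell 2. The object positions match the average of the two fixed cameras.

```bash
python3 - <<'E'
from h import *
from bench import *
np.set_printoptions(precision=4,suppress=True)
W=np.load("pics/wrist1.npz");k=lambda c:((np.array(c)+.5)/1.5625-.5)
f=lambda c,z:plane(*ray("w",k(c),W["intrinsics"],W["view"],False),z)
for c,z in[((221,46),.055),((523,46),.055),((212,48),.055),((532,48),.055),((372,185),.08),((373,165),.078)]:print(c,f(c,z))
h=np.array([.665,.0125]);ux=np.array([np.cos(YAW),np.sin(YAW)])
s=steps((.549,.0195,.15),Rdown(),5)
print("cell centres")
for i in range(4):print(i,h-.044*ux+(i-1.5)*.08*np.array([-ux[1],ux[0]]))
E
```

```text
(221, 46) [0.672  0.1621 0.055 ]
(523, 46) [ 0.6533 -0.1389  0.055 ]
(212, 48) [0.6708 0.1714 0.055 ]
(532, 48) [ 0.6509 -0.1479  0.055 ]
(372, 185) [0.5295 0.0207 0.08  ]
(373, 165) [0.5492 0.0183 0.078 ]
dp [0.0155, -0.0051, 0.0499] dr [0.0, 0.02, -0.01]
dp [0.0155, -0.0051, 0.0499] dr [0.0, 0.02, -0.01]
dp [0.0155, -0.0051, 0.0499] dr [0.0, 0.02, -0.01]
dp [0.0155, -0.0051, 0.0499] dr [0.0, 0.02, -0.01]
dp [0.0155, -0.0051, 0.0499] dr [0.0, 0.02, -0.01]
cell centres
0 [ 0.6135 -0.1045]
1 [ 0.6186 -0.0247]
2 [0.6236 0.0552]
3 [0.6286 0.135 ]
```

Request:
carry_out(plan=[{"dp": [0.0155,-0.005,0.05]},{"dp": [0.0155,-0.005,0.05]},{"dp": [0.0155,-0.005,0.05]},{"dp": [0.0155,-0.005,0.05]},{"dp": [0.0155,-0.005,0.05]},{"dp": [0,0,0.04]},{"dp": [0,0,0.025]},{"dp": [0,0,0]}], fingers=0.045)

```text
invalid input
```

```bash
python3 - <<'E'
from h import *
steps((.548,.019,.083),Rdown(),1)
E
```

```text
dp [0.0768, -0.025, 0.3166] dr [0.01, 0.08, -0.06]
```

Request:
carry_out(plan=[{"dp": [0.0155,-0.005,0.05],"dr": [0,0,0]},{"dp": [0.0155,-0.005,0.05],"dr": [0,0,0]},{"dp": [0.0155,-0.005,0.05],"dr": [0,0,0]},{"dp": [0.0155,-0.005,0.05],"dr": [0,0,0]},{"dp": [0.0148,-0.005,0.05],"dr": [0,0,0]},{"dp": [0,0,0.04],"dr": [0,0,0]},{"dp": [0,0,0.0266],"dr": [0,0,0]},{"dp": [0,0,0],"dr": [0,0,0]}], fingers=0.045)

```text
time: 2.9
eef_pos: [0.5462, 0.0188, 0.0812]
eef_rot: [0.999, -0.033, -0.003, -0.0]
wrist_force: [-1.0, 0.1, -1.0]
opening: 0.0449
finger_force: 0.0
```

Request:
carry_out(plan=[{"dp": [0,0,0],"dr": [0,0,0]},{"dp": [0,0,0],"dr": [0,0,0]},{"dp": [0,0,0],"dr": [0,0,0]},{"dp": [0,0,0],"dr": [0,0,0]}], fingers=0.0, squeeze=15)

```text
time: 3.4
eef_pos: [0.5494, 0.0195, 0.0847]
eef_rot: [1.0, -0.031, 0.001, 0.0]
wrist_force: [-1.1, -0.4, 2.2]
opening: 0.0131
finger_force: 15.0
```

```bash
python3 - <<'E'
from h import *
from bench import *
o=get_obs();print(o["time"],o["eef_pos"],o["wrist_force"],o["opening"],o["finger_force"])
p0=o["eef_pos"];a0=.19;r=.118
A=np.linspace(a0,1.57,13)
X=r*(np.cos(a0)-np.cos(A));Z=-r*(np.sin(A)-np.sin(a0))
print(np.round(np.diff(X),4),np.round(np.diff(Z),4))
E
```

```text
3.4 [0.5494237  0.01945388 0.08466486] [-1.11736628 -0.37266817  2.23393418] 0.01305918894692046 15.001008957624435
[0.0033 0.0048 0.0062 0.0076 0.0088 0.0099 0.0109 0.0118 0.0125 0.013
 0.0134 0.0135] [-0.0131 -0.0127 -0.012  -0.0113 -0.0103 -0.0092 -0.008  -0.0067 -0.0053
 -0.0039 -0.0023 -0.0008]
```

Request:
carry_out(plan=[{"dp": [0.0033,0,-0.0131],"dr": [0,0,0]},{"dp": [0.0048,0,-0.0127],"dr": [0,0,0]},{"dp": [0.0062,0,-0.012],"dr": [0,0,0]},{"dp": [0.0076,0,-0.0113],"dr": [0,0,0]},{"dp": [0.0088,0,-0.0103],"dr": [0,0,0]},{"dp": [0.0099,0,-0.0092],"dr": [0,0,0]},{"dp": [0.0109,0,-0.008],"dr": [0,0,0]},{"dp": [0.0118,0,-0.0067],"dr": [0,0,0]}])

```text
time: 4.4
eef_pos: [0.6121, 0.0156, 0.1674]
eef_rot: [1.0, -0.032, -0.001, 0.0]
wrist_force: [-1.8, -4.2, -4.8]
opening: 0.0132
finger_force: 15.0
```

Request:
carry_out(plan=[{"dp": [0.0125,0,-0.0053],"dr": [0,0,0]},{"dp": [0.013,0,-0.0039],"dr": [0,0,0]},{"dp": [0.0134,0,-0.0023],"dr": [0,0,0]},{"dp": [0.0135,0,-0.0008],"dr": [0,0,0]},{"dp": [0,0,0],"dr": [0,0,0]},{"dp": [0,0,0],"dr": [0,0,0]}])

```text
time: 5.15
eef_pos: [0.6654, 0.0124, 0.1805]
eef_rot: [0.999, -0.032, 0.002, 0.0]
wrist_force: [0.9, -2.3, 0.7]
opening: 0.014
finger_force: 15.0
```

```bash
python3 - <<'E'
from bench import *
import cv2,numpy as np
o=get_obs();print(o["time"],o["eef_pos"],o["wrist_force"],o["opening"],o["finger_force"])
out=[]
for n,(x,y,w,h) in dict(scene=(200,110,160,165),side=(185,115,130,165)).items():
    p,d=grab_frame(n);np.savez(f"pics/{n}2.npz",p=p,d=d,**camera_params(n))
    out.append(cv2.resize(p[y:y+h,x:x+w],None,fx=2.75,fy=3.6,interpolation=cv2.INTER_CUBIC) if 0 else cv2.resize(p[y:y+h,x:x+w],None,fx=2.7,fy=2.7,interpolation=cv2.INTER_CUBIC))
cv2.imwrite("pics/flap2.png",cv2.convertScaleAbs(np.hstack(out),alpha=1.5))
E
```

```text
5.15 [0.66535867 0.0124018  0.18050685] [ 0.91522475 -2.30851494  0.72325664] 0.013950142002416888 14.999980330467224
```

View pics/flap2.png

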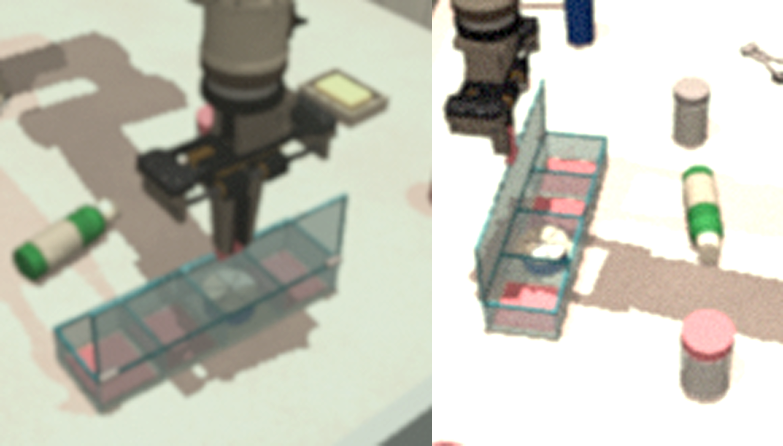

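The flap stands upright in both halves: top corners at about (346,197) in the scene half and at (478,250) and (543,83) in the side half. I'll measure its lean.

```bash
python3 - <<'E'
from h import *
np.set_printoptions(precision=4,suppress=True)
def r(n,c):
    o=dict(scene=(200,110),side=(185,115))[n];c=np.array(c,float)-((432,0) if n=="side" else (0,0))
    return ray(n,(c+.5)/2.7-.5+o,D[n]["intrinsics"],D[n]["view"],False)
print(tri(r("scene",(346,197)),r("side",(478,250))),tri(r("scene",(95,315)),r("side",(543,83))))
for n,c in (("scene",(346,197)),("side",(478,250)),("scene",(95,315)),("side",(543,83))): print(n,plane(*r(n,c),.145))
for n in("scene","side"):
    Q=np.load(f"pics/{n}2.npz");P=cloud(n,{n:Q})
    u=np.array([np.cos(YAW),np.sin(YAW)]);q=(P[:,:2]-[.664,.0117])@np.c_[u,[-u[1],u[0]]]
    m=(abs(q[:,0])<.03)&(abs(q[:,1])<.155)&(abs(q[:,1])>.04)&(P[:,2]>.065)&(P[:,2]<.14)
    print(n,m.sum(),np.polyfit(P[m,2]-.055,q[m,0],1) if m.sum()>20 else "")
E
```

```text
[0.6677 0.1698 0.1383] [ 0.6484 -0.1445  0.138 ]
scene [0.6741 0.1635 0.145 ]
side [0.6646 0.1753 0.145 ]
scene [ 0.6543 -0.148   0.145 ]
side [ 0.6462 -0.1353  0.145 ]
scene 1324 [-0.0424 -0.0013]
side 332 [-0.0452 -0.002 ]
```

Request:
carry_out(plan=[{"dp": [0.004,0,0],"dr": [0,0,0]},{"dp": [0,0,0],"dr": [0,0,0]},{"dp": [0,0,0],"dr": [0,0,0]}])

```text
time: 5.62
eef_pos: [0.6682, 0.0122, 0.1804]
eef_rot: [1.0, -0.032, -0.0, 0.0]
wrist_force: [-2.7, -2.5, 5.2]
opening: 0.0137
finger_force: 15.0
```

```bash
cat > flap.py <<'E'
from h import *
from bench import *
o=get_obs();print(o["time"],o["eef_pos"],o["wrist_force"],o["opening"])
for n in("scene","side","wrist"):
    c=camera_params(n);p,d=grab_frame(n);P=cloud(n,{n:dict(d=d,**c)})
    u=np.array([np.cos(YAW),np.sin(YAW)]);q=(P[:,:2]-[.664,.0117])@np.c_[u,[-u[1],u[0]]]
    m=(abs(q[:,0])<.03)&(abs(q[:,1])<.155)&(abs(q[:,1])>.045)&(P[:,2]>.065)&(P[:,2]<.14)
    for s in(-1,1):
        k=m&(q[:,1]*s>0)
        if k.sum()>20:
            f=np.polyfit(P[k,2]-.055,q[k,0],1);e=abs(q[k,0]-np.polyval(f,P[k,2]-.055));k2=np.where(k)[0][e<2.5*np.median(e)]
            print(n,s,len(k2),np.polyfit(P[k2,2]-.055,q[k2,0],1),np.median(e))
    if n=="wrist": np.savez("pics/wlast.npz",p=p,d=d,**c)
E
python3 flap.py
```

```text
5.625 [0.66817999 0.0122086  0.1804121 ] [-2.65558688 -2.46368146  5.15568173] 0.013746898913328483
scene -1 641 [-0.02224497 -0.00086515] 0.0006643934261616122
scene 1 489 [-0.02123638 -0.00168818] 0.0007114743026031369
side -1 131 [-0.02025393 -0.00150163] 0.0003750606156032064
side 1 186 [-0.02097245 -0.00236972] 0.00036874220785767554
wrist -1 4153 [-0.02209009 -0.00161432] 0.0001913895940413371
wrist 1 4167 [-0.02144507 -0.0022463 ] 0.000197935302095983
```

Request:
carry_out(plan=[{"dp": [0.003,0,0],"dr": [0,0,0]},{"dp": [0,0,0],"dr": [0,0,0]},{"dp": [0,0,0],"dr": [0,0,0]}])

```text
time: 6.15
eef_pos: [0.6711, 0.012, 0.1803]
eef_rot: [1.0, -0.032, -0.0, 0.0]
wrist_force: [-2.3, -2.9, 5.7]
opening: 0.0134
finger_force: 15.0
```

```bash
python3 flap.py
```

```text
6.15 [0.67114609 0.01202463 0.18031469] [-2.2761003  -2.92213707  5.73070133] 0.013377548187495302
scene -1 622 [ 0.00117854 -0.00079238] 0.0006173329437496875
scene 1 462 [ 0.00176076 -0.00177205] 0.0006271344298418186
side -1 132 [ 0.00360108 -0.00147164] 0.00040220110469088946
side 1 194 [ 0.00329686 -0.00240382] 0.0003995170693152398
wrist -1 3940 [ 0.00207051 -0.00164406] 0.0001814926568888169
wrist 1 3938 [ 0.00220111 -0.0022436 ] 0.00018286136290661717
```

Request:
carry_out(plan=[{"dp": [0,0,0],"dr": [0,0,0]},{"dp": [0,0,0],"dr": [0,0,0]},{"dp": [0,0,-0.01],"dr": [0,0,0]},{"dp": [0,0,-0.03],"dr": [0,0,0]},{"dp": [0,0,-0.04],"dr": [0,0,0]}], fingers=0.035)

```text
time: 6.92
eef_pos: [0.6707, 0.0123, 0.2596]
eef_rot: [1.0, -0.032, -0.001, -0.0]
wrist_force: [0.7, -0.9, 0.5]
opening: 0.0351
finger_force: 0.0
```

```bash
python3 flap.py; python3 - <<'E'
from h import *
print(Rdown().as_quat())
steps((.4495,-.217,.2),Rdown(),7)
E
```

```text
6.925 [0.67073875 0.01231159 0.25964339] [ 0.71265873 -0.91059097  0.48768429] 0.035129674394044484
scene -1 611 [ 0.00355148 -0.00090255] 0.0006441745333755916
scene 1 457 [ 0.00408364 -0.00178765] 0.0006057884355944703
side -1 141 [ 0.00560027 -0.00146286] 0.0004755017127610827
side 1 200 [-0.00045414 -0.00212978] 0.0004194177626735007
wrist -1 1605 [ 0.00180736 -0.00150652] 0.00014684483999306765
wrist 1 1626 [ 0.00217687 -0.00211906] 0.00015790572435241687
[ 0.99950392 -0.03149479  0.          0.        ]
dp [-0.0299, 0.0347, 0.0089] dr [0.0, -0.06, -0.0]
dp [-0.0299, 0.0347, 0.0089] dr [0.0, -0.06, -0.0]
dp [-0.0298, 0.0347, 0.0089] dr [0.0, -0.06, -0.0]
dp [-0.0298, 0.0347, 0.0089] dr [0.0, -0.06, -0.0]
dp [-0.0298, 0.0347, 0.009] dr [0.0, -0.06, -0.0]
dp [-0.0298, 0.0347, 0.009] dr [0.0, -0.06, -0.0]
dp [-0.0298, 0.0347, 0.009] dr [0.0, -0.06, -0.0]
```

Request:
carry_out(plan=[{"dp": [-0.0298,0.0347,0],"dr": [0,0,0]},{"dp": [-0.0298,0.0347,0.008],"dr": [0,0,0]},{"dp": [-0.0298,0.0347,0.01],"dr": [0,0,0]},{"dp": [-0.0298,0.0347,0.01],"dr": [0,0,0]},{"dp": [-0.0298,0.0347,0.01],"dr": [0,0,0]},{"dp": [-0.0298,0.0347,0.012],"dr": [0,0,0]},{"dp": [-0.0298,0.0347,0.01],"dr": [0,0,0]},{"dp": [0,0,0.04],"dr": [0,0,0]}], fingers=0.085)

```text
time: 8.07
eef_pos: [0.4472, -0.2199, 0.16]
eef_rot: [0.999, -0.034, 0.002, 0.001]
wrist_force: [0.9, 0.7, -0.2]
opening: 0.0852
finger_force: 0.0
```

Request:
carry_out(plan=[{"dp": [0,0,0.04],"dr": [0,0,0]},{"dp": [0,0,0.03],"dr": [0,0,0]},{"dp": [0,0,0.01],"dr": [0,0,0]},{"dp": [0,0,0],"dr": [0,0,0]}])

```text
time: 8.57
eef_pos: [0.4474, -0.2168, 0.0789]
eef_rot: [1.0, -0.032, -0.001, -0.001]
wrist_force: [0.2, 0.4, 0.7]
opening: 0.0849
finger_force: 0.0
```

Request:
carry_out(plan=[{"dp": [0,0,0],"dr": [0,0,0]},{"dp": [0,0,0],"dr": [0,0,0]},{"dp": [0,0,0],"dr": [0,0,0]},{"dp": [0,0,0],"dr": [0,0,0]}], fingers=0.03, squeeze=20)

```text
time: 9.07
eef_pos: [0.4482, -0.2178, 0.08]
eef_rot: [1.0, -0.032, 0.001, 0.001]
wrist_force: [-0.4, -0.9, 2.1]
opening: 0.0537
finger_force: 20.0
```

```bash
python3 - <<'E'
from h import *
steps((.606,-.105,.165),Rdown(),6,p0=(.4482,-.2178,.165))
E
```

```text
dp [0.0251, -0.0204, 0.0] dr [0.01, -0.01, -0.0]
dp [0.0251, -0.0204, 0.0] dr [0.01, -0.01, -0.0]
dp [0.0251, -0.0204, 0.0] dr [0.01, -0.01, -0.0]
dp [0.0251, -0.0204, 0.0] dr [0.01, -0.01, -0.0]
dp [0.0251, -0.0204, 0.0] dr [0.01, -0.01, -0.0]
dp [0.0251, -0.0204, 0.0] dr [0.01, -0.01, -0.0]
```

Request:
carry_out(plan=[{"dp": [0,0,-0.02],"dr": [0,0,0]},{"dp": [0,0,-0.035],"dr": [0,0,0]},{"dp": [0,0,-0.03],"dr": [0,0,0]}])

```text
time: 9.45
eef_pos: [0.4473, -0.2168, 0.1649]
eef_rot: [0.999, -0.032, -0.0, -0.0]
wrist_force: [0.2, -0.4, -2.7]
opening: 0.0535
finger_force: 20.0
```

Request:
carry_out(plan=[{"dp": [0.0253,-0.0202,0],"dr": [0,0,0]},{"dp": [0.0253,-0.0202,0],"dr": [0,0,0]},{"dp": [0.0253,-0.0202,0],"dr": [0,0,0]},{"dp": [0.0253,-0.0202,0],"dr": [0,0,0]},{"dp": [0.0253,-0.0202,0],"dr": [0,0,0]},{"dp": [0.0253,-0.0202,0],"dr": [0,0,0]},{"dp": [0,0,0],"dr": [0,0,0]},{"dp": [0,0,0.02],"dr": [0,0,0]}])

```text
time: 10.45
eef_pos: [0.6074, -0.1065, 0.1449]
eef_rot: [1.0, -0.032, 0.001, 0.001]
wrist_force: [0.2, 0.5, -3.0]
opening: 0.0537
finger_force: 20.0
```

Request:
carry_out(plan=[{"dp": [0,0,0.025],"dr": [0,0,0]},{"dp": [0,0,0.02],"dr": [0,0,0]},{"dp": [0,0,0.006],"dr": [0,0,0]},{"dp": [0,0,0.003],"dr": [0,0,0]},{"dp": [0,0,0.002],"dr": [0,0,0]},{"dp": [0,0,0],"dr": [0,0,0]}])

```text
time: 11.2
eef_pos: [0.6073, -0.106, 0.089]
eef_rot: [1.0, -0.032, 0.001, 0.0]
wrist_force: [0.5, -0.9, -2.4]
opening: 0.0537
finger_force: 20.0
```

Request:
carry_out(plan=[{"dp": [0,0,0.0015],"dr": [0,0,0]},{"dp": [0,0,0.001],"dr": [0,0,0]},{"dp": [0,0,0.001],"dr": [0,0,0]},{"dp": [0,0,0],"dr": [0,0,0]}])

```text
time: 11.7
eef_pos: [0.6071, -0.1059, 0.0851]
eef_rot: [1.0, -0.032, 0.0, 0.0]
wrist_force: [0.4, -0.2, -1.9]
opening: 0.0539
finger_force: 20.0
```

Request:
carry_out(plan=[{"dp": [0,0,0.0008],"dr": [0,0,0]},{"dp": [0,0,0],"dr": [0,0,0]}])

```text
time: 11.95
eef_pos: [0.6073, -0.1059, 0.085]
eef_rot: [1.0, -0.032, 0.0, 0.0]
wrist_force: [-2.3, 0.7, 5.0]
opening: 0.0536
finger_force: 20.0
```

Request:
carry_out(plan=[{"dp": [0,0,0.0008],"dr": [0,0,0]},{"dp": [0,0,0],"dr": [0,0,0]}])

```text
time: 12.2
eef_pos: [0.6075, -0.106, 0.085]
eef_rot: [1.0, -0.032, 0.001, 0.0]
wrist_force: [-3.4, 1.1, 9.4]
opening: 0.0536
finger_force: 20.0
```

Request:
carry_out(plan=[{"dp": [0,0,0],"dr": [0,0,0]},{"dp": [0,0,0],"dr": [0,0,0]},{"dp": [0,0,0],"dr": [0,0,0]},{"dp": [0,0,-0.015],"dr": [0,0,0]},{"dp": [0,0,-0.04],"dr": [0,0,0]},{"dp": [0,0,-0.04],"dr": [0,0,0]}], fingers=0.066)

```text
time: 12.95
eef_pos: [0.6069, -0.1059, 0.1802]
eef_rot: [1.0, -0.032, 0.0, 0.0]
wrist_force: [0.3, 0.3, 0.1]
opening: 0.0659
finger_force: 0.0
```

```bash
python3 - <<'E'
from h import *
steps((.405,.2165,.17),Rdown(),7)
E
```

```text
dp [-0.0317, -0.0441, 0.0014] dr [0.0, -0.0, -0.0]
dp [-0.0317, -0.0441, 0.0014] dr [0.0, -0.0, -0.0]
dp [-0.0317, -0.0441, 0.0014] dr [0.0, -0.0, -0.0]
dp [-0.0317, -0.0441, 0.0014] dr [0.0, -0.0, -0.0]
dp [-0.0317, -0.0441, 0.0015] dr [0.0, -0.0, -0.0]
dp [-0.0317, -0.0441, 0.0015] dr [0.0, -0.0, -0.0]
dp [-0.0317, -0.0441, 0.0015] dr [0.0, -0.0, -0.0]
```

Request:
carry_out(plan=[{"dp": [-0.0317,-0.0441,0],"dr": [0,0,0]},{"dp": [-0.0317,-0.0441,0],"dr": [0,0,0]},{"dp": [-0.0317,-0.0441,0],"dr": [0,0,0]},{"dp": [-0.0317,-0.0441,0],"dr": [0,0,0]},{"dp": [-0.0317,-0.0441,0],"dr": [0,0,0]},{"dp": [-0.0317,-0.0441,0],"dr": [0,0,0]},{"dp": [-0.0317,-0.0441,0.01],"dr": [0,0,0]},{"dp": [0,0,0.02],"dr": [0,0,0]}], fingers=0.09)

```text
time: 13.95
eef_pos: [0.4041, 0.2191, 0.1498]
eef_rot: [1.0, -0.029, 0.002, -0.001]
wrist_force: [1.1, -0.6, 0.9]
opening: 0.09
finger_force: 0.0
```

Request:
carry_out(plan=[{"dp": [0,0,0.035],"dr": [0,0,0]},{"dp": [0,0,0.025],"dr": [0,0,0]},{"dp": [0,0,0.01],"dr": [0,0,0]},{"dp": [0,0,0],"dr": [0,0,0]}])

```text
time: 14.45
eef_pos: [0.4051, 0.2163, 0.0787]
eef_rot: [0.999, -0.032, 0.0, -0.0]
wrist_force: [0.3, 0.7, 0.5]
opening: 0.0896
finger_force: 0.0
```

Request:
carry_out(plan=[{"dp": [0,0,0],"dr": [0,0,0]},{"dp": [0,0,0],"dr": [0,0,0]},{"dp": [0,0,0],"dr": [0,0,0]},{"dp": [0,0,0],"dr": [0,0,0]}], fingers=0.03, squeeze=15)

```text
time: 14.95
eef_pos: [0.4054, 0.2165, 0.0789]
eef_rot: [0.999, -0.032, 0.001, -0.0]
wrist_force: [0.0, 1.5, 3.2]
opening: 0.0596
finger_force: 15.0
```

Request:
carry_out(plan=[{"dp": [0,0,-0.02],"dr": [0,0,0]},{"dp": [0,0,-0.035],"dr": [0,0,0]},{"dp": [0,0,-0.03],"dr": [0,0,0]}])

```text
time: 15.32
eef_pos: [0.4046, 0.2161, 0.164]
eef_rot: [1.0, -0.032, -0.0, 0.0]
wrist_force: [-0.2, -0.2, -0.9]
opening: 0.0599
finger_force: 15.0
```

```bash
python3 - <<'E'
from h import *
steps((.6215,.1345,.165),Rdown(),6)
E
```

```text
dp [0.0369, 0.0113, -0.0002] dr [0.0, 0.01, -0.0]
dp [0.0369, 0.0113, -0.0002] dr [0.0, 0.01, -0.0]
dp [0.0369, 0.0113, -0.0002] dr [0.0, 0.01, -0.0]
dp [0.0369, 0.0113, -0.0002] dr [0.0, 0.01, -0.0]
dp [0.0369, 0.0113, -0.0002] dr [0.0, 0.01, -0.0]
dp [0.0369, 0.0113, -0.0002] dr [0.0, 0.01, -0.0]
```

Request:
carry_out(plan=[{"dp": [0.0369,0.0113,0],"dr": [0,0,0]},{"dp": [0.042,0.0128,0],"dr": [0,0,0]},{"dp": [0.045,0.0138,0],"dr": [0,0,0]},{"dp": [0.045,0.0138,0],"dr": [0,0,0]},{"dp": [0.032,0.0098,0],"dr": [0,0,0]},{"dp": [0.0205,0.0063,0],"dr": [0,0,0]},{"dp": [0,0,0],"dr": [0,0,0]},{"dp": [0,0,0.02],"dr": [0,0,0]}])

```text
time: 16.32
eef_pos: [0.6221, 0.135, 0.144]
eef_rot: [1.0, -0.031, 0.001, -0.0]
wrist_force: [-0.9, -0.3, -1.6]
opening: 0.0598
finger_force: 15.0
```

Request:
carry_out(plan=[{"dp": [0,0,0.025],"dr": [0,0,0]},{"dp": [0,0,0.02],"dr": [0,0,0]},{"dp": [0,0,0.008],"dr": [0,0,0]},{"dp": [0,0,0.004],"dr": [0,0,0]},{"dp": [0,0,0.0015],"dr": [0,0,0]},{"dp": [0,0,0],"dr": [0,0,0]}])

```text
time: 17.08
eef_pos: [0.6222, 0.1346, 0.0855]
eef_rot: [0.999, -0.032, 0.001, -0.0]
wrist_force: [0.8, -0.1, -1.8]
opening: 0.0597
finger_force: 15.0
```

Request:
carry_out(plan=[{"dp": [0,0,0.001],"dr": [0,0,0]},{"dp": [0,0,0.0008],"dr": [0,0,0]},{"dp": [0,0,0],"dr": [0,0,0]}])

```text
time: 17.45
eef_pos: [0.6221, 0.1346, 0.0839]
eef_rot: [1.0, -0.032, 0.0, -0.0]
wrist_force: [-1.1, -0.0, 4.2]
opening: 0.0599
finger_force: 15.0
```

Request:
carry_out(plan=[{"dp": [0,0,0.0008],"dr": [0,0,0]},{"dp": [0,0,0],"dr": [0,0,0]}])

```text
time: 17.7
eef_pos: [0.6221, 0.1346, 0.0839]
eef_rot: [1.0, -0.032, 0.001, 0.0]
wrist_force: [-3.8, -0.1, 8.4]
opening: 0.0597
finger_force: 15.0
```

Request:
carry_out(plan=[{"dp": [0,0,0],"dr": [0,0,0]},{"dp": [0,0,0],"dr": [0,0,0]},{"dp": [0,0,0],"dr": [0,0,0]},{"dp": [0,0,-0.015],"dr": [0,0,0]},{"dp": [0,0,-0.04],"dr": [0,0,0]},{"dp": [0,0,-0.045],"dr": [0,0,0]}], fingers=0.072)

```text
time: 18.45
eef_pos: [0.6213, 0.1346, 0.1837]
eef_rot: [1.0, -0.032, -0.0, -0.0]
wrist_force: [0.9, -0.6, -0.6]
opening: 0.0718
finger_force: 0.0
```

```bash
python3 flap.py; cat > q.py <<'E'
from bench import *
import json
o=get_obs();open("q.txt","a").write(json.dumps([list(o["q"]),list(o["eef_pos"]),list(o["eef_rot"])])+"\n")
print(o["q"].round(3),o["eef_pos"].round(4))
E
python3 q.py
```

```text
18.45 [0.62130323 0.13460574 0.18371224] [ 0.94255247 -0.57191082 -0.55705979] 0.07176591721577599
scene -1 619 [ 0.00142746 -0.00086498] 0.0006985342717679064
scene 1 464 [ 0.00760295 -0.00193832] 0.0006533197961297114
side -1 33 [-0.9613183   0.01159367] 0.0034401399565279107
side 1 133 [ 0.01579585 -0.00332418] 0.005430376682111129
wrist -1 1110 [ 0.21809652 -0.01705184] 0.008626040319775007
wrist 1 1955 [ 0.12546154 -0.0105632 ] 0.005706368221588954
[0.024 0.354 1.468 0.    1.311 1.658] [0.6241 0.1347 0.187 ]
```

Request:
carry_out(plan=[{"dp": [-0.025,0.01,-0.01],"dr": [0,0,-8]},{"dp": [-0.025,0.01,-0.01],"dr": [0,5,-8]},{"dp": [-0.025,0.01,0],"dr": [0,5,-8]},{"dp": [-0.025,0.01,0],"dr": [0,5,-8]},{"dp": [-0.025,0.01,0],"dr": [0,0,-8]},{"dp": [0,0,0],"dr": [0,0,0]}], fingers=0.075)

```text
time: 19.35
eef_pos: [0.5121, 0.06, 0.189]
eef_rot: [0.942, 0.309, 0.128, 0.004]
wrist_force: [-0.5, 0.1, 0.6]
opening: 0.0751
finger_force: 0.0
```

```bash
python3 q.py; python3 - <<'E'
import json
from h import *
from scipy.optimize import least_squares
rows=[json.loads(l) for l in open("q.txt")]
rows.append([[-1.44411583,.15905218,1.59822097,3.2e-5,1.38621562,-.21008912],[.18992276,-.54211225,.23862277],[9.85856795e-01,1.67587234e-01,5.52e-05,-9.466e-04]])
Ry=lambda a:Rn.from_euler('y',a);Rz=lambda a:Rn.from_euler('z',a)
def fk(q,p):
    h,r0,l2,l3,l4=p[:5]
    R=Rz(q[0])*Ry(q[1]);x=np.array([0,0,h])+Rz(q[0]).apply([r0,0,0])+R.apply([0,0,l2])
    R=R*Ry(q[2])*Rz(q[3]);x=x+R.apply([0,0,l3]);R=R*Ry(q[4]);x=x+R.apply([0,0,l4]);return x,R*Rz(q[5])
for r in rows:
    x,R=fk(r[0],[.3,0,.4,.4,.2]);print((R.inv()*Rn.from_quat(r[2])).as_rotvec(True).round(2))
f=lambda p:np.concatenate([fk(r[0],p)[0]-r[1] for r in rows])
s=least_squares(f,[.4,0,.4,.4,.2]);print(s.x,f(s.x).round(4))
E
```

```text
[-0.188 -0.144  2.024  0.136  1.036  0.693] [0.5121 0.06   0.189 ]
[ 0. -0. 90.]
[-0.  0. 90.]
[ 0. -0. 90.]
[ 0.70753432 -0.39566648  0.70386523  0.82007445  0.99549071] [ 0.0267 -0.1193 -0.0193  0.0107 -0.0409  0.0029 -0.1242  0.0265  0.0164]
```

```bash
cat > kin.py <<'E'
import json
from h import *
from scipy.optimize import least_squares
Ry=lambda a:Rn.from_euler('y',a);Rz=lambda a:Rn.from_euler('z',a)
def fk(q,p):
    h,d,l2,l3,l4=p[:5]
    R=Rz(q[0])*Ry(q[1]);x=np.array([0,0,h])+Rz(q[0]).apply([0,d,0])+R.apply([0,0,l2])
    R=R*Ry(q[2])*Rz(q[3]);x=x+R.apply([0,0,l3]);R=R*Ry(q[4]);x=x+R.apply([0,0,l4]);return x,R*Rz(q[5]+np.pi/2)
rows=[json.loads(l) for l in open("q.txt")]
rows.append([[-1.44411583,.15905218,1.59822097,3.2e-5,1.38621562,-.21008912],[.18992276,-.54211225,.23862277],None])
f=lambda p:np.concatenate([fk(r[0],p)[0]-r[1] for r in rows])
par=least_squares(f,[.3,.1,.4,.4,.3]).x
LO=np.array([-2.91,-.94,.18,-1.29,.17,-3]);HI=np.array([2.91,2.29,2.7,4.43,2.64,3])
def ik(p,R,q0):
    def e(q):
        x,Q=fk(q,par);return np.r_[(x-p)*5,(Q.inv()*R).as_rotvec()]
    s=least_squares(e,np.clip(q0,LO+1e-3,HI-1e-3),bounds=(LO,HI));return s.x,np.linalg.norm(s.fun)
a=np.array([-.176,.984,0]);a/=np.linalg.norm(a);up=np.array([0,0,1.]);c=np.cross(a,up)
bx=np.array([np.cos(YAW),np.sin(YAW),0]);by=np.array([-bx[1],bx[0],0])
def frame(y,z): return Rn.from_matrix(np.c_[np.cross(y,z),y,z])
def Rpick(t): return frame(c,-np.sin(t)*a-np.cos(t)*up)      # t: tilt at pickup
def Rplace(t,yaw=0):
    w=Rz(yaw); return w*frame(-by,np.cos(t)*bx-np.sin(t)*up)
E
python3 - <<'E'
from kin import *
np.set_printoptions(precision=3,suppress=True)
print(par,f(par))
q0=np.array(rows[-2][0])
cell=np.array([.6145,-.0255,0])
for t in np.radians([20,30,45,60]):
    g=np.array([.4235,-.03,.023])+.01*a;R=Rpick(t);q,e=ik(g-.006*R.as_matrix()[:,2],R,q0)
    print("pick",np.degrees(t),q,e)
    for yaw in(0,-.4,.4):
        R=Rplace(t,yaw)
        best=min((ik(cell+[0,0,.09]-.006*R.as_matrix()[:,2],R,qq) for qq in(q,[0,0,2,0,.5,1.5],[0,0,2,3,.5,-1.5],[0,.3,2.2,0,.3,1.5])),key=lambda z:z[1])
        print("  place",yaw,best)
E
```

```text
[0.234 0.121 0.385 0.508 0.281] [ 0.001  0.001  0.     0.    -0.001 -0.     0.     0.002  0.   ]
pick 20.0 [-0.11   0.01   2.258 -0.462  0.827  0.021] 4.137414172737522e-11
  place 0 (array([-0.381,  0.128,  2.443,  2.663,  0.691, -1.302]), np.float64(1.069721187653269e-15))
  place -0.4 (array([-0.069,  0.215,  2.335,  3.739,  0.695, -1.912]), np.float64(1.4433107819038825e-15))
  place 0.4 (array([-0.633,  0.2  ,  2.354,  1.886,  0.953, -0.975]), np.float64(2.365341101301686e-15))
pick 29.999999999999996 [ 0.001  0.064  2.257 -0.709  0.857  0.309] 2.4123062411498127e-15
  place 0 (array([-0.362,  0.038,  2.393,  2.438,  0.405, -1.062]), np.float64(5.870633098541489e-16))
  place -0.4 (array([-0.09 ,  0.125,  2.297,  3.991,  0.433, -2.179]), np.float64(3.4504738884310656e-10))
  place 0.4 (array([-0.586,  0.109,  2.315,  1.665,  0.767, -0.714]), np.float64(3.4400069533514714e-15))
pick 45.0 [ 0.148  0.201  2.23  -1.008  0.989  0.676] 1.3011244370979935e-14
  place 0 (array([-0.328,  0.011,  2.256,  1.055,  0.214,  0.337]), np.float64(7.710248312039117e-16))
  place -0.4 (array([-0.13 ,  0.078,  2.186, -1.103,  0.262,  2.9  ]), np.float64(1.3103655821965911e-10))
  place 0.4 (array([-0.498,  0.066,  2.199,  1.142,  0.614, -0.152]), np.float64(2.3450264769726327e-14))
pick 59.99999999999999 [ 0.258  0.382  2.178 -1.202  1.182  0.937] 2.2082782620584628e-09
  place 0 (array([-0.293,  0.081,  2.071,  0.245,  0.49 ,  1.153]), np.float64(8.258145516843695e-15))
  place -0.4 (array([-0.171,  0.122,  2.027, -0.301,  0.507,  2.091]), np.float64(2.8866632838371805e-14))
  place 0.4 (array([-0.402,  0.114,  2.035,  0.572,  0.672,  0.435]), np.float64(9.976394559523327e-16))
```

```bash
cat > path.py <<'E'
from kin import *
from scipy.spatial.transform import Slerp
np.set_printoptions(precision=2,suppress=True)
cell=np.array([.6145,-.0255,0])
def sim(t,yaw,n=16,show=0):
    Rp=Rpick(t);g=np.array([.4235,-.03,.025])+.01*a
    P0=g-.006*Rp.as_matrix()[:,2];q,e=ik(P0,Rp,rows[-2][0])
    Q=[q];P1=P0+[0,0,.16];Rq=Rplace(t,yaw);P2=cell+[0,0,.16+.0]+[-.02,0,0];worst=e
    W=[(P0+(P1-P0)*s,Rp) for s in(.5,1)]
    S=Slerp([0,1],Rn.concatenate([Rp,Rq]))
    W+=[(P1+(P2-P1)*s,S(s)) for s in np.arange(1,n+1)/n]
    W+=[(cell+[0,0,z]-.006*Rq.as_matrix()[:,2],Rq) for z in(.13,.09)]
    for p,R in W:
        q,e=ik(p,R,q);Q.append(q);worst=max(worst,e)
    Q=np.array(Q)
    print(np.degrees(t),yaw,"err",worst,"maxstep",abs(np.diff(Q,axis=0)).max(0),"min",Q.min(0),"max",Q.max(0))
    return W,Q
if __name__=="__main__":
    for t in(45,50,55,60):
        for y in(-.2,0,.2,.4): sim(np.radians(t),y)
E
python3 path.py
```

```text
45.0 -0.2 err 0.048566878674665394 maxstep [0.04 0.18 0.06 0.14 0.12 0.19] min [-0.24 -0.18  2.09 -1.01  0.17  0.32] max [ 0.15  0.2   2.24 -0.05  1.23  1.87]
45.0 0 err 3.359539537537892e-09 maxstep [0.04 0.18 0.06 0.32 0.12 0.32] min [-0.34 -0.19  2.08 -1.01  0.21  0.32] max [0.15 0.2  2.26 1.05 1.23 0.85]
45.0 0.2 err 3.359539537537892e-09 maxstep [0.04 0.18 0.06 0.19 0.12 0.21] min [-0.44 -0.18  2.08 -1.01  0.42  0.02] max [0.15 0.2  2.25 1.17 1.23 0.67]
45.0 0.4 err 3.359539537537892e-09 maxstep [0.05 0.18 0.06 0.16 0.12 0.19] min [-0.51 -0.16  2.07 -1.01  0.61 -0.15] max [0.15 0.2  2.23 1.14 1.23 0.67]
50.0 -0.2 err 2.8457905200516795e-09 maxstep [0.03 0.19 0.05 0.09 0.11 0.19] min [-0.24 -0.13  2.04 -1.08  0.22  0.41] max [ 0.19  0.25  2.22 -0.04  1.26  1.7 ]
50.0 0 err 2.9005669389654486e-09 maxstep [0.04 0.19 0.05 0.15 0.11 0.19] min [-0.33 -0.14  2.05 -1.08  0.28  0.41] max [0.19 0.25 2.22 0.61 1.26 1.  ]
50.0 0.2 err 2.8457905200516795e-09 maxstep [0.04 0.19 0.05 0.16 0.11 0.19] min [-0.41 -0.14  2.04 -1.08  0.44  0.32] max [0.19 0.25 2.22 0.88 1.26 0.77]
50.0 0.4 err 5.84
[... 728 characters left out ...]
3 0.31 2.2  0.74 1.3  0.86]
59.99999999999999 -0.2 err 2.3408288245798147e-09 maxstep [0.04 0.2  0.05 0.07 0.09 0.18] min [-0.24 -0.05  1.94 -1.2   0.47  0.57] max [ 0.26  0.38  2.19 -0.02  1.34  1.63]
59.99999999999999 0 err 2.0118562800547164e-09 maxstep [0.04 0.2  0.04 0.11 0.09 0.18] min [-0.3  -0.06  1.95 -1.2   0.49  0.57] max [0.26 0.38 2.19 0.25 1.34 1.2 ]
59.99999999999999 0.2 err 2.0118562800547164e-09 maxstep [0.04 0.2  0.04 0.13 0.08 0.18] min [-0.36 -0.05  1.96 -1.2   0.57  0.57] max [0.26 0.38 2.19 0.45 1.34 0.93]
59.99999999999999 0.4 err 3.3476088612250765e-09 maxstep [0.05 0.2  0.04 0.13 0.08 0.18] min [-0.42 -0.03  1.96 -1.2   0.67  0.44] max [0.26 0.38 2.19 0.57 1.34 0.93]
```

```bash
python3 - <<'E'
from kin import *
t=np.radians(55);R=Rpick(t);g=np.array([.4235,-.03,.025])+.01*a;P=g-.006*R.as_matrix()[:,2]
print(P);steps(P+[0,0,.11],R,10)
q=np.array(rows[-2][0])
E
```

```text
[ 0.42087397 -0.01531809  0.02844146]
dp [-0.0127, 0.0004, 0.0021] dr [-1.94, -5.84, -6.5]
dp [-0.0124, -0.0012, 0.0034] dr [-1.94, -5.84, -6.5]
dp [-0.0117, -0.0027, 0.0045] dr [-1.94, -5.84, -6.5]
dp [-0.0108, -0.0041, 0.0056] dr [-1.94, -5.84, -6.5]
dp [-0.0097, -0.0055, 0.0065] dr [-1.94, -5.84, -6.5]
dp [-0.0083, -0.0068, 0.0072] dr [-1.94, -5.84, -6.5]
dp [-0.0067, -0.0079, 0.0077] dr [-1.94, -5.84, -6.5]
dp [-0.0049, -0.0088, 0.008] dr [-1.94, -5.84, -6.5]
dp [-0.0031, -0.0095, 0.0081] dr [-1.94, -5.84, -6.5]
dp [-0.0011, -0.01, 0.008] dr [-1.94, -5.84, -6.5]
```

Request:
carry_out(plan=[{"dp": [-0.0127,0.0004,0.0021],"dr": [-1.94,-5.84,-6.5]},{"dp": [-0.0124,-0.0012,0.0034],"dr": [-1.94,-5.84,-6.5]},{"dp": [-0.0117,-0.0027,0.0045],"dr": [-1.94,-5.84,-6.5]},{"dp": [-0.0108,-0.0041,0.0056],"dr": [-1.94,-5.84,-6.5]},{"dp": [-0.0097,-0.0055,0.0065],"dr": [-1.94,-5.84,-6.5]},{"dp": [-0.0083,-0.0068,0.0072],"dr": [-1.94,-5.84,-6.5]},{"dp": [-0.0067,-0.0079,0.0077],"dr": [-1.94,-5.84,-6.5]},{"dp": [-0.0049,-0.0088,0.008],"dr": [-1.94,-5.84,-6.5]}])

```text
time: 20.35
eef_pos: [0.4418, 0.0012, 0.1496]
eef_rot: [0.68, 0.634, -0.217, 0.298]
wrist_force: [0.2, 0.5, -0.1]
opening: 0.0751
finger_force: 0.0
```

Request:
carry_out(plan=[{"dp": [-0.0031,-0.0095,0.0081],"dr": [-1.94,-5.84,-6.5]},{"dp": [-0.0011,-0.01,0.008],"dr": [-1.94,-5.84,-6.5]},{"dp": [0,0,0],"dr": [0,0,0]},{"dp": [0,0,0],"dr": [0,0,0]}])

```text
time: 20.85
eef_pos: [0.424, -0.0142, 0.14]
eef_rot: [0.57, 0.68, -0.294, 0.356]
wrist_force: [0.3, -0.2, -0.0]
opening: 0.075
finger_force: 0.0
```

```bash
python3 q.py; python3 - <<'E'
from kin import *
from bench import *
import cv2
c=camera_params("wrist");p,d=grab_frame("wrist");P=cloud("w",{"w":dict(d=d,**c)})
s=P[(np.hypot(P[:,0]-.425,P[:,1]+.03)<.12)&(P[:,2]>.02)&(P[:,2]<.06)];C=s.mean(0);w,V=np.linalg.eigh(np.cov(s[:,:2].T));ax=V[:,1]*np.sign(V[1,1]);tt=(s[:,:2]-C[:2])@ax
print("bottle",len(s),C,ax,C[:2]+ax*np.percentile(tt,1),C[:2]+ax*np.percentile(tt,99))
t=np.radians(55);R=Rpick(t);g=np.array([.4235,-.03,.025])+.01*a;P=g-.006*R.as_matrix()[:,2]
steps(P,R,1);steps(P,R,5)
E
```

```text
[ 0.26   0.147  2.118 -1.038  1.246  0.638] [ 0.424  -0.0142  0.14  ]
bottle 9003 [0.41335    0.00061205 0.0375581 ] [-0.16954338  0.98552273] [ 0.43007338 -0.09659767] [0.40590605 0.0438823 ]
dp [0.0915, -0.0042, 0.0645] dr [0.29, -0.03, -0.29]
dp [0.0183, -0.0008, 0.0129] dr [0.06, -0.01, -0.06]
dp [0.0183, -0.0008, 0.0129] dr [0.06, -0.01, -0.06]
dp [0.0183, -0.0008, 0.0129] dr [0.06, -0.01, -0.06]
dp [0.0183, -0.0008, 0.0129] dr [0.06, -0.01, -0.06]
dp [0.0183, -0.0007, 0.0129] dr [0.06, -0.01, -0.06]
```

Request:
carry_out(plan=[{"dp": [0.0183,-0.0008,0.0129],"dr": [0,0,0]},{"dp": [0.0183,-0.0008,0.0129],"dr": [0,0,0]},{"dp": [0.0183,-0.0008,0.0129],"dr": [0,0,0]},{"dp": [0.0183,-0.0008,0.0129],"dr": [0,0,0]},{"dp": [0.0183,-0.0008,0.0129],"dr": [0,0,0]},{"dp": [0,0,0],"dr": [0,0,0]}])

```text
time: 21.65
eef_pos: [0.4194, -0.0162, 0.0272]
eef_rot: [0.569, 0.68, -0.295, 0.355]
wrist_force: [-0.5, -0.3, 0.5]
opening: 0.0752
finger_force: 0.0
```

Request:
carry_out(plan=[{"dp": [0,0,0],"dr": [0,0,0]},{"dp": [0,0,0],"dr": [0,0,0]},{"dp": [0,0,0],"dr": [0,0,0]},{"dp": [0,0,0],"dr": [0,0,0]}], fingers=0.02, squeeze=25)

```text
time: 22.15
eef_pos: [0.4195, -0.016, 0.0281]
eef_rot: [0.569, 0.68, -0.295, 0.356]
wrist_force: [-0.0, 1.1, 2.6]
opening: 0.0458
finger_force: 24.9
```

```bash
python3 q.py; python3 - <<'E'
from kin import *
from bench import *
t=np.radians(55);o=get_obs();Rp=Rn.from_quat(o["eef_rot"]);P0=o["eef_pos"]
P1=P0+[0,0,.15];Rq=Rplace(t,0);P2=np.array([.5945,-.0255,.19])
print("lift");steps(P1,Rp,4)
print("swing");steps(P2,Rq,14,p0=P1,R0=Rp)
E
```

```text
[ 0.259  0.425  2.1   -1.133  1.125  0.883] [ 0.4195 -0.016   0.0281]
lift
dp [-0.0307, 0.0001, -0.0215] dr [0.0, 0.0, 0.0]
dp [-0.0307, 0.0001, -0.0215] dr [0.0, 0.0, 0.0]
dp [-0.0307, 0.0001, -0.0215] dr [0.0, 0.0, 0.0]
dp [-0.0307, 0.0001, -0.0215] dr [0.0, 0.0, 0.0]
swing
dp [-0.0023, 0.0122, 0.0019] dr [1.41, 4.43, 7.89]
dp [-0.0008, 0.0124, 0.0015] dr [1.41, 4.43, 7.89]
dp [0.0009, 0.0125, 0.0012] dr [1.41, 4.43, 7.89]
dp [0.0025, 0.0123, 0.001] dr [1.41, 4.43, 7.89]
dp [0.0041, 0.0118, 0.001] dr [1.41, 4.43, 7.89]
dp [0.0056, 0.0112, 0.0011] dr [1.41, 4.43, 7.89]
dp [0.007, 0.0104, 0.0013] dr [1.41, 4.43, 7.89]
dp [0.0082, 0.0093, 0.0016] dr [1.41, 4.43, 7.89]
dp [0.0093, 0.0082, 0.0021] dr [1.41, 4.43, 7.89]
dp [0.0101, 0.0069, 0.0027] dr [1.41, 4.43, 7.89]
dp [0.0108, 0.0055, 0.0033] dr [1.41, 4.43, 7.89]
dp [0.0111, 0.0041, 0.004] dr [1.41, 4.43, 7.89]
dp [0.0113, 0.0027, 0.0048] dr [1.41, 4.43, 7.89]
dp [0.0111, 0.0013, 0.0056] dr [1.41, 4.43, 7.89]
```

Request:
carry_out(plan=[{"dp": [-0.0307,0,-0.0215],"dr": [0,0,0]},{"dp": [-0.0307,0,-0.0215],"dr": [0,0,0]},{"dp": [-0.0307,0,-0.0215],"dr": [0,0,0]},{"dp": [-0.0307,0,-0.0215],"dr": [0,0,0]}])

```text
time: 22.65
eef_pos: [0.4181, -0.0159, 0.178]
eef_rot: [0.569, 0.681, -0.295, 0.355]
wrist_force: [0.4, -0.4, -1.3]
opening: 0.0456
finger_force: 24.9
```

Request:
carry_out(plan=[{"dp": [-0.0023,0.0122,0.0019],"dr": [1.41,4.43,7.89]},{"dp": [-0.0008,0.0124,0.0015],"dr": [1.41,4.43,7.89]},{"dp": [0.0009,0.0125,0.0012],"dr": [1.41,4.43,7.89]},{"dp": [0.0025,0.0123,0.001],"dr": [1.41,4.43,7.89]},{"dp": [0.0041,0.0118,0.001],"dr": [1.41,4.43,7.89]},{"dp": [0.0056,0.0112,0.0011],"dr": [1.41,4.43,7.89]},{"dp": [0.007,0.0104,0.0013],"dr": [1.41,4.43,7.89]}])

```text
time: 23.52
eef_pos: [0.5062, -0.0206, 0.1827]
eef_rot: [0.899, 0.382, 0.004, 0.214]
wrist_force: [0.1, -0.3, -1.9]
opening: 0.0456
finger_force: 24.9
```

Request:
carry_out(plan=[{"dp": [0.0082,0.0093,0.0016],"dr": [1.41,4.43,7.89]},{"dp": [0.0093,0.0082,0.0021],"dr": [1.41,4.43,7.89]},{"dp": [0.0101,0.0069,0.0027],"dr": [1.41,4.43,7.89]},{"dp": [0.0108,0.0055,0.0033],"dr": [1.41,4.43,7.89]},{"dp": [0.0111,0.0041,0.004],"dr": [1.41,4.43,7.89]},{"dp": [0.0113,0.0027,0.0048],"dr": [1.41,4.43,7.89]},{"dp": [0.0111,0.0013,0.0056],"dr": [1.41,4.43,7.89]},{"dp": [0,0,0],"dr": [0,0,0]}])

```text
time: 24.52
eef_pos: [0.5921, -0.0255, 0.1871]
eef_rot: [0.954, -0.03, 0.298, 0.009]
wrist_force: [-0.5, 0.1, -2.0]
opening: 0.0458
finger_force: 24.9
```

```bash
python3 q.py; python3 - <<'E'
from kin import *
from bench import *
import cv2
t=np.radians(55);o=get_obs();print(o["time"],o["opening"],o["finger_force"])
steps([.5945,-.0255,.19],Rplace(t),1)
out=[]
for n,(x,y,w,h) in dict(scene=(180,100,180,165),side=(185,60,130,165)).items():
    p,d=grab_frame(n);np.savez(f"pics/{n}3.npz",p=p,d=d,**camera_params(n))
    out.append(cv2.resize(p[y:y+h,x:x+w],None,fx=2.5,fy=2.5,interpolation=cv2.INTER_CUBIC))
cv2.imwrite("pics/bot3.png",cv2.convertScaleAbs(np.hstack(out),alpha=1.5))
E
```

```text
[-0.322 -0.134  2.111  0.266  0.592  1.133] [ 0.5921 -0.0255  0.1871]
24.525 0.045836757491360465 24.942399859428406
dp [0.0036, -0.0001, -0.001] dr [-0.04, 0.33, 0.02]
```

View pics/bot3.png

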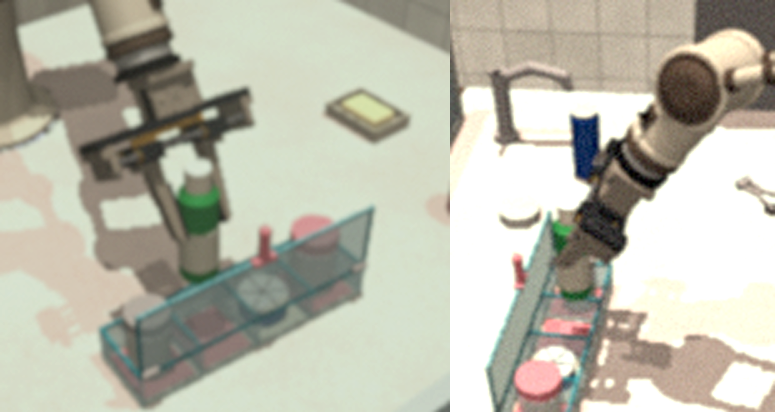

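The scene half shows the bottle held upright with its cap up at (197,165) and base at (200,285), in front of cell 1. The jar is in cell 0, the tub in cell 3, and the flap is standing. I'll check the tilt with numbers.

```bash
python3 - <<'E'
from kin import *
np.set_printoptions(precision=4,suppress=True)
for n in("scene","side"):
    Q=np.load(f"pics/{n}3.npz");P=cloud(n,{n:Q});b,g,r=[Q["p"][...,i].ravel()[Q["d"].ravel()>0].astype(float) for i in range(3)]
    m=(g>1.5*r)&(g>1.25*b)&(np.hypot(P[:,0]-.595,P[:,1]+.025)<.06)&(P[:,2]>.07)
    z=P[m,2];print(n,m.sum(),np.percentile(z,[2,98]))
    h=np.histogram(z,bins=12);print(h[0],h[1])
    f=P[m];lo=f[z<.14].mean(0);hi=f[z>.16].mean(0);print(lo,hi,"tilt",((hi-lo)/(hi-lo)[2])[:2])
E
```

```text
scene 231 [0.1031 0.2182]
[23  1  0  0  0  0  0 15 36 38 50 68] [0.1002 0.1102 0.1202 0.1301 0.1401 0.1501 0.1601 0.1701 0.1801 0.19
 0.2    0.21   0.22  ]
[ 0.6136 -0.0378  0.105 ] [ 0.6121 -0.0375  0.2007] tilt [-0.0158  0.003 ]
side 80 [0.1033 0.2217]
[20  8  0  0  0  0  0  0  6 10 13 23] [0.1022 0.1123 0.1224 0.1326 0.1427 0.1528 0.1629 0.1731 0.1832 0.1933
 0.2034 0.2136 0.2237]
[ 0.5936 -0.0041  0.1098] [ 0.6098 -0.0074  0.2087] tilt [ 0.1632 -0.034 ]
```

```bash
python3 - <<'E'
from kin import *
t=np.radians(55)
steps([.612,-.0255,.187],Rplace(t),3)
print("down");steps([.612,-.0255,.098],Rplace(t),5,p0=[.612,-.0255,.187],R0=Rplace(t))
print("per mm down",Rplace(t).inv().apply([0,0,-.001]).round(5))
E
```

```text
dp [0.0049, -0.0003, 0.004] dr [-0.01, 0.08, 0.05]
dp [0.0049, -0.0003, 0.004] dr [-0.01, 0.08, 0.05]
dp [0.0049, -0.0003, 0.004] dr [-0.01, 0.08, 0.05]
down
dp [-0.0102, -0.0, 0.0146] dr [0.0, 0.0, 0.0]
dp [-0.0102, -0.0, 0.0146] dr [0.0, 0.0, 0.0]
dp [-0.0102, -0.0, 0.0146] dr [0.0, 0.0, 0.0]
dp [-0.0102, -0.0, 0.0146] dr [0.0, 0.0, 0.0]
dp [-0.0102, -0.0, 0.0146] dr [0.0, 0.0, 0.0]
per mm down [-0.00057 -0.       0.00082]
```

Request:
carry_out(plan=[{"dp": [0.0049,-0.0003,0.004],"dr": [0,0.08,0]},{"dp": [0.0049,-0.0003,0.004],"dr": [0,0.08,0]},{"dp": [0.0049,-0.0003,0.004],"dr": [0,0.08,0]},{"dp": [0,0,0],"dr": [0,0,0]},{"dp": [-0.0102,0,0.0146],"dr": [0,0,0]},{"dp": [-0.0102,0,0.0146],"dr": [0,0,0]},{"dp": [-0.0102,0,0.0146],"dr": [0,0,0]},{"dp": [-0.0102,0,0.0146],"dr": [0,0,0]}])

```text
time: 25.62
eef_pos: [0.6129, -0.0257, 0.1159]
eef_rot: [0.953, -0.03, 0.302, 0.009]
wrist_force: [-0.4, 1.0, -1.7]
opening: 0.0454
finger_force: 24.9
```

Request:
carry_out(plan=[{"dp": [-0.0057,0,0.0082],"dr": [0,0,0]},{"dp": [-0.0028,0,0.0041],"dr": [0,0,0]},{"dp": [-0.0011,0,0.0016],"dr": [0,0,0]},{"dp": [0,0,0],"dr": [0,0,0]}])

```text
time: 26.12
eef_pos: [0.6135, -0.0259, 0.1001]
eef_rot: [0.953, -0.03, 0.302, 0.009]
wrist_force: [0.4, -0.0, -1.2]
opening: 0.0452
finger_force: 24.9
```

Request:
carry_out(plan=[{"dp": [-0.0011,0,0.0016],"dr": [0,0,0]},{"dp": [-0.0011,0,0.0016],"dr": [0,0,0]},{"dp": [0,0,0],"dr": [0,0,0]}])

```text
time: 26.5
eef_pos: [0.613, -0.0257, 0.0955]
eef_rot: [0.953, -0.03, 0.302, 0.009]
wrist_force: [-0.5, -0.0, -2.0]
opening: 0.0453
finger_force: 24.9
```

Request:
carry_out(plan=[{"dp": [-0.0006,0,0.0008],"dr": [0,0,0]},{"dp": [-0.0006,0,0.0008],"dr": [0,0,0]},{"dp": [0,0,0],"dr": [0,0,0]}])

```text
time: 26.88
eef_pos: [0.6137, -0.0258, 0.0946]
eef_rot: [0.953, -0.03, 0.303, 0.009]
wrist_force: [-2.7, 0.6, 4.7]
opening: 0.0456
finger_force: 25.0
```

Request:
carry_out(plan=[{"dp": [-0.0003,0,0.0004],"dr": [0,0,0]},{"dp": [0,0,0],"dr": [0,0,0]}])

```text
time: 27.12
eef_pos: [0.614, -0.0258, 0.0946]
eef_rot: [0.952, -0.03, 0.303, 0.009]
wrist_force: [-3.0, 2.4, 7.2]
opening: 0.0456
finger_force: 25.0
```

Request:
carry_out(plan=[{"dp": [0,0,0],"dr": [0,0,0]},{"dp": [0,0,0],"dr": [0,0,0]},{"dp": [0,0,0],"dr": [0,0,0]},{"dp": [0,0,0],"dr": [0,0,0]}], fingers=0.058)

```text
time: 27.62
eef_pos: [0.6129, -0.0258, 0.093]
eef_rot: [0.953, -0.03, 0.302, 0.009]
wrist_force: [-0.1, 0.2, 0.6]
opening: 0.0583
finger_force: 0.0
```

Request:
carry_out(plan=[{"dp": [0,0,-0.01],"dr": [0,0,0]},{"dp": [0,0,-0.03],"dr": [0,0,0]},{"dp": [0,0,-0.04],"dr": [0,0,0]},{"dp": [0,0,-0.04],"dr": [0,0,0]},{"dp": [0,0,-0.03],"dr": [0,0,0]},{"dp": [0,0,0],"dr": [0,0,0]}])

```text
time: 28.38
eef_pos: [0.5275, -0.0209, 0.2188]
eef_rot: [0.952, -0.03, 0.305, 0.01]
wrist_force: [0.5, 0.0, 0.2]
opening: 0.0579
finger_force: 0.0
```

```bash
python3 flap.py; python3 - <<'E'
from bench import *
import cv2,numpy as np
out=[]
for n,(x,y,w,h) in dict(scene=(180,100,180,165),side=(185,90,130,165)).items():
    p,d=grab_frame(n);out.append(cv2.resize(p[y:y+h,x:x+w],None,fx=2.5,fy=2.5,interpolation=cv2.INTER_CUBIC))
cv2.imwrite("pics/end4.png",cv2.convertScaleAbs(np.hstack(out),alpha=1.5))
E
```

```text
28.375 [ 0.52752837 -0.02087719  0.21880671] [0.49813406 0.01221845 0.16084045] 0.057929676086944965
scene -1 632 [-0.00130075 -0.00080043] 0.0009004873190782623
scene 1 476 [ 0.00188219 -0.0017222 ] 0.0006702779913134742
side -1 131 [ 0.00557612 -0.00163005] 0.0009049534704592761
side 1 225 [ 0.00583406 -0.00233864] 0.0033120783630051047
wrist -1 3009 [ 0.00223075 -0.00557533] 0.0007530295118900123
wrist 1 3172 [ 0.00240139 -0.00619266] 0.0008120257248056062
```

View pics/end4.png

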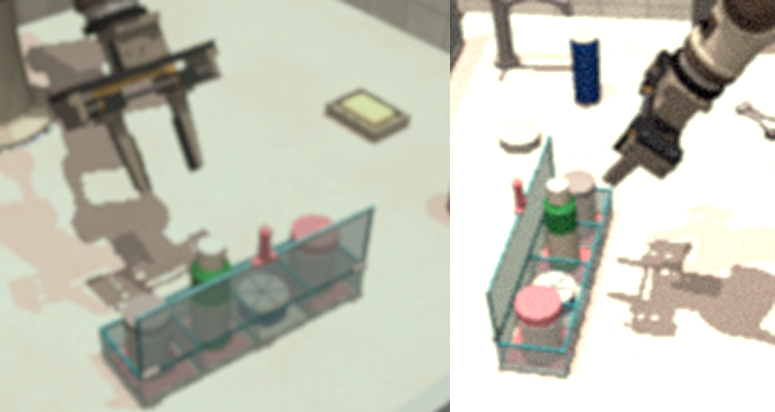

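The last picture shows the jar at (150,315), the bottle standing cap-up at (212,290), the pill box at (264,297) and the tub at (315,240), each in its own cell. The flap is upright and the arm is clear, so I'll hand in.

```bash
python3 -c "
from bench import *
print(hand_in())"
```

```text
the job is handed in; nothing more can be done
None
```

The job is handed in at about 28.6 s: the flap stands upright; the jar is in cell 0, the bottle in cell 1 and the tub in cell 3, each upright with its lid or cap on top; and the pill box is still in cell 2.

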